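# Check the hood spring of a test box

### The job

Take the black pipe sample off the hood of the test box and stand it upright in the aluminium tray. Then lift the hood by its tongue until it is past its balance point, ease it back and finish holding it with the gripper about ten degrees below the balance point, so that its weight leans on the fingers. Never let the hood fly open or drop, leave the other things on the bench alone, and end the program while still holding the hood.

Things in the scene. Friction and masses are not known exactly. Their poses are not given: they have to be found in the camera images.
- testbox: Shielded test box fixed to the bench, grey, 170 x 220 mm in plan (x, y), 90 mm high, with a flat hood on top. Origin: centre of its underside. Its x axis points from the tongue side (front) to the hinge side (back); at yaw 0 the front faces the robot; it is found turned by up to 0.3 rad. Walls reach 90 mm up; the top of the shut hood is 111 mm above the bench.
- hood (a joint): Angle of the hood about its level hinge along the box's y axis: 0 shut, grows as the front rises, 1.5 rad at the open stop. Hood 176 x 226 x 20 mm, 0.95 kg, spring-assisted. Balance point at 1.0 rad: below it falls shut by itself, above it the spring throws it open. At the tongue: about 2 N to lift at 0, about 0.5 N to hold at 0.83 rad, a like pull the other way past the balance.
- hood_hinge (a point): Point on the hinge axis at the middle of the box's back edge, 90 mm above the bench (box frame: x +85 mm, y 0).
- tongue (a point): Grip point of the steel lift tongue: block 30 mm wide (box y), 14 mm thick, sticking out 54 mm from the hood's front edge (bracket 50 mm wide in its first 13 mm). Mid-thickness, 16.5 mm from the free end, 101 mm above the bench when shut. At angle q it is 211 cos q - 11 sin q mm before and 211 sin q + 11 cos q mm above the hinge axis. Pinched across its width from above it pivots between the pads.
- sample: Black plastic pipe sample, an upright ring 50 mm outside and 38 mm inside diameter, 45 mm high, about 90 g, standing on the hood at the start. Origin: centre of its underside, z axis along the ring's axis.
- tray: Aluminium sample tray, fixed, square, 130 x 130 mm outside, 22 mm high, walls and floor 4 mm. Origin: centre of its underside. It stands left or right of the test box.
- meter: Bystander: grey hand-held meter lying flat, 150 x 80 x 34 mm, on the side of the test box where the tray is not. Origin: centre of its underside.
- collar: Bystander: wide black pipe collar, ring 90 mm outside diameter, 30 mm high, on the bench. Origin: centre of its underside.
- jar: Bystander: closed glass jar, 60 mm diameter, 85 mm high. Origin: centre of its underside.
- mug: Bystander: white mug, 80 mm diameter, 90 mm high. Origin: centre of its underside.
- driver: Bystander: screwdriver lying on the bench between robot and test box. Origin: its underside, about mid-length.
- gauge_case: Bystander: flat black gauge case, 90 x 160 x 25 mm. Origin: centre of its underside.
- plug: Bystander: upright brass plug, 40 mm diameter, 50 mm high, to the right of the test box. Origin: centre of its underside.
There are look-alikes about, which are no part of the job. Leave any blue or orange look-alike of the sample alone.

How it is judged:
On the way, in this order (a step that is already met when the one before it is completed fails the run):
1. the sample stands released in the tray, the hood still shut (x of sample in the frame of tray between -0.045 and 0.045 m and y of sample in the frame of tray between -0.045 and 0.045 m and height (world z) of sample below 0.012 m and angle between sample's own z axis and vertical below 0.15 rad and linear speed of sample below 0.03 m/s and contact force between sample and the fingers below 0.1 N and value of joint hood below 0.1 rad), for 0.2 s.
2. the hood is raised past its balance point (value of joint hood above 1.04 rad), for 0.1 s.
At the end, for the whole second after the job is handed in: The sample stands upright and at rest on the tray's floor; the hood, after having been past 1.04 rad, is still and held by the fingers between 0.70 and 0.95 rad (balance point 1.0 rad) (value of joint hood between 0.7 and 0.95 rad and velocity of joint hood between -0.1 and 0.1 rad/s and contact force between the fingers and testbox above 0.1 N and x of sample in the frame of tray between -0.045 and 0.045 m and y of sample in the frame of tray between -0.045 and 0.045 m and height (world z) of sample below 0.012 m and angle between sample's own z axis and vertical below 0.15 rad and linear speed of sample below 0.03 m/s); the arm keeps its last pose, push and grip.
It fails at once if the hood flies open or drops (faster than 2 rad/s) (velocity of joint hood above 2 rad/s or velocity of joint hood below -2 rad/s).
It fails at once if a bystander is moved by more than 20 mm (distance of any of meter, collar, jar, mug, driver, gauge_case, plug from where it was at the start of the episode above 0.02 m).
It also fails if it takes over 72 s, if anything falls off the work surface, if the arm or the gripper's body presses on something with over 40 N, if the wrist force passes 120 N, or if a joint passes its speed limit or range.

### The arm

A 7-joint arm with a two-finger parallel gripper is mounted at the origin on the work surface. World frame = base frame: x ahead of the robot, y to its left, z up, the work surface at z = 0. Lengths are in m, angles in rad, forces in N, time in s.
With the tool pointing down it reaches from about 0.4 to 0.85 m from the base axis. Payload 10.4 kg.
Tool frame: the origin (TCP) lies at the very end of the fingers, on their centre line; the grasp point (between the pads) lies 19 mm behind it; z points along the fingers, y is the line along which they close (so a half turn about z gives the same grasp; the last joint's range is limited). The gripper opens to 85 mm and grips with 20 to 120 N. Pads are 22 mm wide; open, the fingers measure 114 mm over their backs; the gripper's body (76 mm by 85 mm) begins 54 mm behind the grasp point. The pads swing forward as they close: fully open they stand 13 mm farther back than shut.
Start: joints at [1.124, 0.332, -0.065, 1.46, 0.022, 1.35, -0.088], TCP at [0.257, -0.57, 0.231] pointing down, gripper open.
Joint ranges: [-2.6, 2.6], [-0.5, 2.12], [-1.47, 1.34], [0.16, 2.42], [-1.27, 4.41], [0.06, 2.06], [-2.6, 2.6]. Speed limits (rad/s): [2.22, 2.22, 2.79, 2.79, 3.14, 3.14, 3.14].

### API

Orientations are given as a unit quaternion [x, y, z, w].
In Python, from workcell import manip, vision, order gives the robot as it stands. The module is installed in compiled form; this text tells all that it offers.
- The arm moves only by the tool move_arm, never from a script. Its argument "motion" is a list of rows, each a list of 3 entries, a list of its own where there are three numbers: the shift along the tool's x, y, z scaled (see below), then the turn, a rotation vector about the tool's x, y, z scaled (see below), then the opening, from -1 (shut) to 1 (fully open). In form: [[[dx, dy, dz], [wx, wy, wz], hand], ...]. A call has 1 to 12 rows; each row shifts and turns the commanded pose from where the row before left it, along the tool's axes as they then stand; what a row does not reach is not made up. The controller multiplies each number of a shift by 0.75 m and each number of a turn by pi/4 rad. A row lasts 1/10 s, in which the tool goes at most 50 mm and 8.59 degrees, less where a joint would pass 70% of its speed; a pose out of reach is approached as far as the arm can. A call with a number of a shift or a turn outside -1 to 1 is refused whole. A call with a gripper value outside its range is refused whole. The fingers move at their own pace and stop on an object; "newtons" is the grip in N (left out, the last holds). Time passes only in rows, so rows that do not move let the fingers close. It gives the time, the measured TCP pose, the force, the opening and the grip force at its end, in the units of the state.
- manip.get_obs(): the state, without advancing time (a new reading comes with each control period).
- vision.camera(name): name is "side" or "top" or "wrist"; returns a dict with "pixels" (400x640x3 uint8, red, green, blue), "fx", "fy", "cx", "cy" (pixels), "k1" (the pictures are not rectified: a ray, as slopes to the right and down, at radius r is drawn at 1 + k1 r^2 times it, then the intrinsics apply), "R" (3x3) and "t" (3): a world point X has camera coordinates R X + t. Camera axes: x right, y down, z forward; pixel columns grow to the right and rows downward; lengths in m; the calibration is good to about 2 mm. A picture is of the moment at which its call begins. There is no depth.
- order.hand_in(): hands the job in; it is judged then, once.
The state is a dict: "clock": time; "joint_pos": joint angles; "joint_velocities": joint speeds; "tau": joint torques, N m; "position": TCP position; "ee_rot": TCP orientation; "ft_force": force on the tool from outside, world axes, zero at the start; "torque": the same for the moment, N m; "grip_width": opening from 0.0 (shut) to 1.0 (fully open); "grasp_force": force on a finger pad.
Only numpy, scipy, OpenCV 4.12 (cv2) and the standard library are available. Lean on these libraries where they do the work, as an engineer would, in place of code of your own. Each camera call takes 0.05 s, during which the arm holds its last target. There are 200 camera calls.

## Working session

There is one attempt and no reset: what is moved stays moved. The work goes in short steps, Python scripts to look and compute and a tool call to move; the robot and the scene stay as the last step left them, time stands still between calls to the robot, and variables do not carry over. Pictures are saved under pics/ and viewed, at most 12 in all, crops included, and the job is handed in when it is done.

Besides the shell and the picture viewer there is one more tool, called after "Call:" as name(argument=value, ...), one argument or row to a line, values as JSON. move_arm: Moves the arm, as the interface text tells. Its arguments: {"type":"object","properties":{"motion":{"type":"array"},"newtons":{"type":"number"}},"required":["motion"]}

```bash
mkdir -p pics; cat > h.py <<'E'
import numpy as np, cv2, json
from workcell import manip, vision, order
from scipy.spatial.transform import Rotation as Ro
def shot(n,f):
    c=vision.camera(n); np.save(f'pics/{f}.npy',c,allow_pickle=True)
    cv2.imwrite(f'pics/{f}.png',np.ascontiguousarray(c['pixels'][:,:,::-1])); return c
def load(f): return np.load(f'pics/{f}.npy',allow_pickle=True).item()
def cal(c):
    K=np.array([[c['fx'],0,c['cx']],[0,c['fy'],c['cy']],[0,0,1.]])
    return K,np.array([c['k1'],0,0,0,0.])
def ray(c,px):
    K,d=cal(c); p=cv2.undistortPoints(np.array(px,float).reshape(-1,1,2),K,d).reshape(-1,2)
    R=np.array(c['R']); v=np.c_[p,np.ones(len(p))]@R
    return -R.T@np.array(c['t']), v
def onz(c,px,z):
    o,v=ray(c,px); return o+v*((z-o[2])/v[:,2])[:,None]
def two(c1,p1,c2,p2):
    o1,v1=ray(c1,p1);o2,v2=ray(c2,p2);out=[]
    for a,b in zip(v1,v2):
        s=np.linalg.lstsq(np.c_[a,-b],o2-o1,rcond=None)[0]
        A,B=o1+a*s[0],o2+b*s[1]; out.append(np.r_[(A+B)/2,np.linalg.norm(A-B)])
    return np.array(out)
def proj(c,X):
    K,d=cal(c); return cv2.projectPoints(np.array(X,float).reshape(-1,3),cv2.Rodrigues(np.array(c['R']))[0],np.array(c['t'],float),K,d)[0].reshape(-1,2)
E
python3 - <<'E'
from h import *
np.set_printoptions(precision=4,suppress=True)
for n in('side','top','wrist'):
    c=shot(n,n+'0'); o,_=ray(c,[[320,200]]); print(n,o,c['fx'],c['k1'],np.array(c['R'])[2])
print(manip.get_obs())
a=[cv2.imread(f'pics/{n}0.png') for n in('top','side')]
E
```

```text
side [ 0.2771 -0.8694  0.6313] 405.47613169481775 -0.032099267089409814 [ 0.2371  0.8156 -0.5278]
top [ 0.2955 -0.0199  1.3318] 425.09104169177607 0.0067326659884987365 [ 0.1943  0.0158 -0.9808]
wrist [ 0.3291 -0.5375  0.3745] 346.53098469116725 -0.05086691541497995 [-0.2783 -0.1239 -0.9525]
{'clock': 0.15, 'joint_pos': array([ 1.1244,  0.3327, -0.0647,  1.4607,  0.0216,  1.3499, -0.0885]), 'joint_velocities': array([ 0.0001, -0.0021, -0.0014, -0.0018,  0.0007,  0.0004,  0.0001]), 'tau': array([  0.0005, -62.5825,   0.049 , -39.1852,   0.0163,   0.0075,
        -0.    ]), 'position': array([ 0.2569, -0.5694,  0.2307]), 'ee_rot': array([ 0.9776,  0.2103, -0.0001, -0.0005]), 'ft_force': array([-0.1604, -0.7339,  0.1858]), 'torque': array([-0.0558, -0.0106,  0.0121]), 'grasp_force': 0.0, 'grip_width': 1.00108786809511}
```

View pics/top0.png

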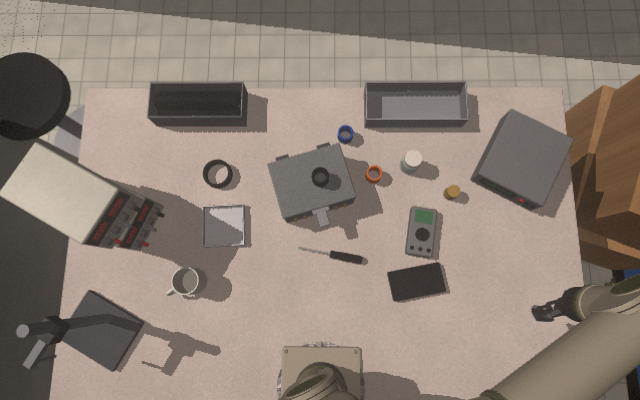

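View pics/side0.png

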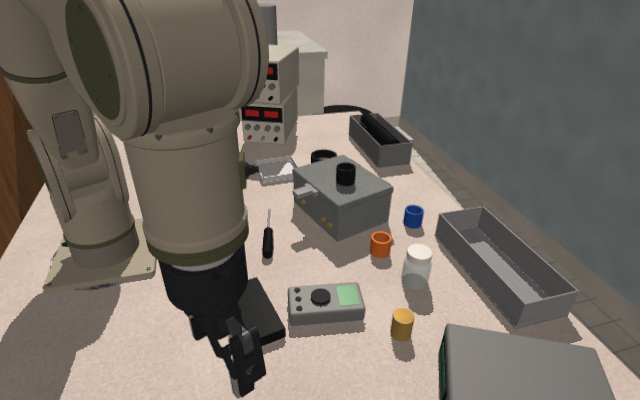

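Top view: the black ring is on the hood at (320,177), the tongue at (321,217) and the tray at (224,226). Possible samples are the hood ring (320,177), the collar (217,174), the blue ring (345,133) and the orange ring (374,173). Only the small black ring standing on the hood fits. The side view shows it at (346,174). I'll confirm with one enlarged crop.

```bash
python3 - <<'E'
from h import *
t=cv2.imread('pics/top0.png')[120:260,190:400]; s=cv2.imread('pics/side0.png')[130:250,240:420]
a=cv2.resize(t,(630,420),interpolation=cv2.INTER_CUBIC)
cv2.imwrite('pics/crop.png',cv2.resize(t,(798,532),interpolation=cv2.INTER_CUBIC))
cv2.imwrite('pics/crops.png',cv2.resize(s,(792,528),interpolation=cv2.INTER_CUBIC))
E
```

```text
(no output)
```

View pics/crop.png

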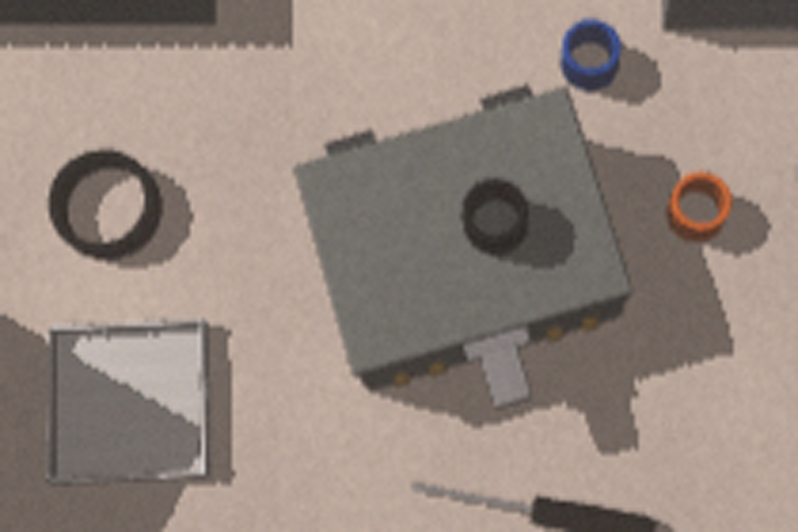

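View pics/crops.png

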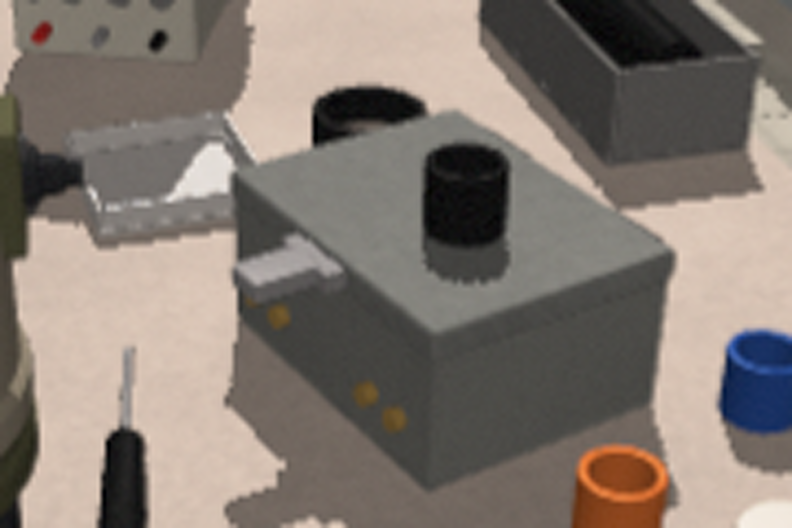

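The crops confirm it: the black ring stands on the hood, at top-crop (495,215) and side-crop (466,195). The hood corners, tongue and tray rim show in both views. Now I'll measure from both.

```bash
python3 - <<'E'
from h import *
np.set_printoptions(precision=4,suppress=True)
T,S=load('top0'),load('side0')
tc=lambda p:(np.array(p,float)+.5)/3.8-.5+[190,120]
sc=lambda p:(np.array(p,float)+.5)/4.4-.5+[240,130]
# hood top corners BL,BR,FR,FL
t=tc([[295,167],[569,88],[630,293],[352,374]]); s=sc([[455,110],[673,253],[433,333],[235,176]])
H=two(T,t,S,s); print('hood',H)
print(onz(T,t,.111)[:,:2].mean(0),onz(S,s,.111)[:,:2].mean(0))
P=onz(T,t,.111)[:,:2]; d=(P[0]+P[1]-P[2]-P[3]); print('yaw',np.arctan2(d[1],d[0])); 
P=onz(S,s,.111)[:,:2]; d=(P[0]+P[1]-P[2]-P[3]); print('yaw side',np.arctan2(d[1],d[0]),'y-edges', [np.arctan2(*( -(a-b))[[0,1]]*[1,-1]) for a,b in((P[0],P[1]),(P[3],P[2]))])
print('tongue end', two(T,tc([[490,408],[530,398]]),S,sc([[241,270],[252,284]])), onz(T,tc([[490,408],[530,398]]),.108))
# sample mask
def mask(c,box,th):
    x0,y0,x1,y1=box; g=c['pixels'][y0:y1,x0:x1].max(2); m=(g<th).astype(np.uint8)
    n,l,st,ce=cv2.connectedComponentsWithStats(m); i=1+np.argmax(st[1:,4])
    cs=cv2.findContours((l==i).astype(np.uint8),cv2.RETR_EXTERNAL,cv2.CHAIN_APPROX_NONE)[0]
    k=max(cs,key=cv2.contourArea).reshape(-1,2)+[x0,y0]; return k
for th in(45,55,62):
    k=mask(T,(300,155,345,200),th); print(th,cv2.minEnclosingCircle(k.astype(np.float32)), cv2.boundingRect(k))
    k2=mask(S,(325,150,370,200),th); print(cv2.boundingRect(k2))
print('tray corners', onz(T,tc([[51,329],[207,321],[208,476],[50,483]]),.022))
E
```

```text
hood [[ 0.6502  0.1601  0.1059  0.0011]
 [ 0.7135 -0.0556  0.1074  0.002 ]
 [ 0.5489 -0.1025  0.1073  0.0007]
 [ 0.4866  0.1118  0.1015  0.0021]]
[0.5983 0.0281] [0.5969 0.0188]
yaw 0.2804693398641536
yaw side 0.30504787310509374 y-edges [np.float64(0.285312878971292), np.float64(0.3039457063902672)]
tongue end [[ 0.4635  0.005   0.0969  0.007 ]
 [ 0.4667 -0.0253  0.1054  0.    ]] [[ 0.4586  0.0052  0.108 ]
 [ 0.4663 -0.0253  0.108 ]]Traceback (most recent call last):
  File "<stdin>", line 20, in <module>
  File "<stdin>", line 16, in mask
    return _wrapfunc(a, 'argmax', axis=axis, out=out, **kwds)
    return bound(*args, **kwds)
ValueError: attempt to get argmax of an empty sequence
```

```bash
python3 - <<'E'
from h import *
np.set_printoptions(precision=4,suppress=True)
T,S=load('top0'),load('side0')
tc=lambda p:(np.array(p,float)+.5)/3.8-.5+[190,120]
sc=lambda p:(np.array(p,float)+.5)/4.4-.5+[240,130]
print(T['pixels'][160:195,320].max(1),T['pixels'][177,305:340].max(1),S['pixels'][155:195,346].max(1))
t=tc([[496,213]]);s=sc([[467,164]])
print('rim',two(T,t,S,s),onz(T,t,.156),onz(S,s,.156))
s=sc([[467,220]]); print('base',onz(S,s,.111))
k=tc([[51,329],[207,321],[208,476],[50,483]]);P=onz(T,k,.022);print('tray',P,P.mean(0))
s=sc([[68,135],[214,112],[255,163],[96,240]]); print('side tray?',onz(S,s,.022))
E
```

```text
[115 114 113 117 113 115 102  64  53  48  52  50  62  76  77  82  79  76
  79  80  78  72  58  55  46  48  54  83 114 111 114 113 113 110 112] [118 116 114 113 113 114  85  58  54  64  72  79  78  76  78  76  79  77
  76  72  77  61  55  55  75  76  74  75  75  75  76  74  74  82  99] [208 179 137 129 131 130 121  86  35  14  15  15  14  16  21  20  26  16
  10  16  16  12  21  13  13  20  19  18  16  16  22  46  68  66  65  68
  66  68  68  98]
rim [[0.6013 0.0006 0.1515 0.0012]] [[0.5996 0.0006 0.156 ]] [[ 0.5989 -0.0075  0.156 ]]
base [[0.6057 0.0054 0.111 ]]
tray [[0.5347 0.3707 0.022 ]
 [0.5418 0.2416 0.022 ]
 [0.4137 0.2356 0.022 ]
 [0.4076 0.364  0.022 ]] [0.4745 0.303  0.022 ]
side tray? [[0.4112 0.3553 0.022 ]
 [0.5268 0.3672 0.022 ]
 [0.5381 0.2755 0.022 ]
 [0.4068 0.1915 0.022 ]]
```

Call:
move_arm(
  motion=[
    [[0,0,-0.0467],[0,0,0.171],1],
    [[0,0,-0.0467],[0,0,0],1],
    [[0.0432,-0.0437,0],[0,0,0],1],
    [[0.0432,-0.0437,0],[0,0,0],1],
    [[0.0432,-0.0437,0],[0,0,0],1],
    [[0.0432,-0.0437,0],[0,0,0],1],
    [[0.0432,-0.0437,0],[0,0,0],1],
    [[0.0432,-0.0437,0],[0,0,0],1],
    [[0.0432,-0.0437,0],[0,0,0],1],
    [[0.0432,-0.0437,0],[0,0,0],1],
    [[0.0432,-0.0437,0],[0,0,0],1],
    [[0.0432,-0.0437,0],[0,0,0],1],
  ],
  newtons=30,
)

```text
clock: 1.35
position: [0.4744, -0.1614, 0.3014]
ee_rot: [0.99, 0.144, 0.0, 0.0]
ft_force: [1.3, -1.1, 0.4]
grip_width: 1.003
grasp_force: 0.0
```

Call:
move_arm(
  motion=[
    [[0.0432,-0.0437,0],[0,0,0],1],
    [[0.0432,-0.0437,0],[0,0,0],1],
    [[0.0432,-0.0437,0],[0,0,0],1],
    [[0.0432,-0.0437,0],[0,0,0],1],
    [[0,0,0],[0,0,0],1],
    [[0,0,0],[0,0,0],1],
    [[0,0,0],[0,0,0],1],
  ],
)

```text
clock: 2.05
position: [0.5606, -0.0017, 0.3011]
ee_rot: [0.99, 0.144, -0.0, 0.0]
ft_force: [1.1, -0.4, 1.0]
grip_width: 0.997
grasp_force: 0.0
```

```bash
python3 - <<'E'
from h import *
shot('wrist','w1'); o=manip.get_obs(); print(o['clock'],o['position'],Ro.from_quat(o['ee_rot']).as_matrix())
E
```

```text
2.1 [ 0.56051198 -0.00199796  0.30126423] [[ 9.58998840e-01  2.83409877e-01 -2.56469879e-04]
 [ 2.83409626e-01 -9.58998661e-01 -7.42641503e-04]
 [-4.56426208e-04  6.39506308e-04 -9.99999691e-01]]
```

View pics/w1.png

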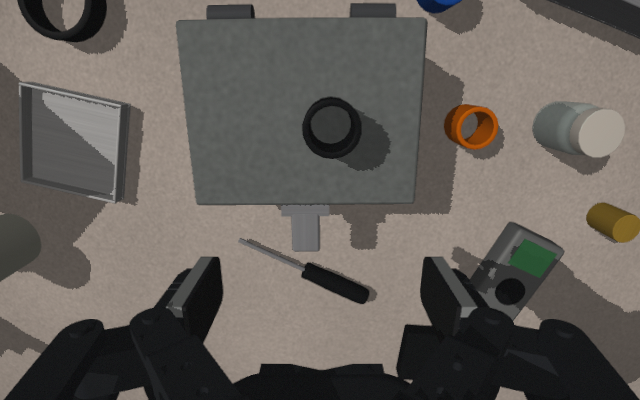

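The wrist view shows the black sample at (332,126), the hood corners at (178,21), (427,17), (415,202) and (197,204), the tongue's end at (292..319, 250), and the tray rim at (20,83), (129,103), (123,203) and (23,178).

```bash
python3 - <<'E'
from h import *
np.set_printoptions(precision=4,suppress=True)
T,W=load('top0'),load('w1')
tc=lambda p:(np.array(p,float)+.5)/3.8-.5+[190,120]
h=[[178,21],[427,17],[415,202],[197,204]]
print('hood2',two(T,tc([[295,167],[569,88],[630,293],[352,374]]),W,h))
P=onz(W,h,.111)[:,:2];print(P,P.mean(0)); d=(P[0]+P[1]-P[2]-P[3]); e=P[0]+P[3]-P[1]-P[2];print('yaw',np.arctan2(d[1],d[0]),np.arctan2(-e[0],e[1]))
print('tongue',two(T,tc([[490,408],[530,398]]),W,[[292,250],[319,250]]),onz(W,[[292,250],[319,250]],.108))
g=W['pixels'].max(2); 
m=(g[90:165,295:368]<60).astype(np.uint8)
n,l,st,ce=cv2.connectedComponentsWithStats(m);i=1+np.argmax(st[1:,4]);print(st[i]+[295,90,0,0,0])
print(g[124,295:370],g[90:165,332])
k=np.array([[20,83],[129,103],[123,203],[23,178]])
P=onz(W,k,.022);print('tray',P,P.mean(0)); print(two(T,tc([[51,329],[207,321],[208,476],[50,483]]),W,k))
E
python3 - <<'E'
import cv2
a=cv2.imread('pics/w1.png')[85:260,270:380]
b=cv2.resize(a,None,fx=3.4,fy=3.4,interpolation=cv2.INTER_CUBIC)
b=cv2.convertScaleAbs(b,alpha=2)
cv2.imwrite('pics/w1c.png',b)
E
```

```text
hood2 [[ 0.6519  0.1616  0.1007  0.0019]
 [ 0.7214 -0.0569  0.0904  0.0024]
 [ 0.55   -0.1044  0.1063  0.0044]
 [ 0.4846  0.111   0.1065  0.0008]]
[[ 0.6521  0.1581]
 [ 0.7175 -0.053 ]
 [ 0.5523 -0.1046]
 [ 0.4866  0.1094]] [0.6021 0.0275]
yaw 0.2943222421979638 0.2991113746919323
tongue [[ 0.4595  0.0035  0.1027  0.0038]
 [ 0.4674 -0.0261  0.1015  0.0017]] [[ 0.4625  0.0019  0.108 ]
 [ 0.4708 -0.0261  0.108 ]]
[ 302   97   66   68 3501]
[89 90 89 90 91 90 83 41 30 29 27 23 22 19 13 28 50 57 59 57 59 57 57 56
 56 57 56 56 56 58 57 56 57 55 56 58 56 56 58 57 58 59 57 58 56 57 55 55
 55 55 57 57 58 57 56 48 17 18 14 19 24 24 25 22 21 22 40 57 56 55 56 55
 55 56 56] [94 93 91 91 92 93 72 36 17 27 29 28 25 23 24 25 52 58 58 57 56 58 58 58
 58 57 57 57 57 58 57 57 58 58 56 57 56 55 55 57 55 57 57 58 56 56 54 55
 53 57 57 57 57 37 17 17 18 17 18 16 17 20 20 31 27 25 26 23 18 95 95 96
 96 96 95]
tray [[0.5376 0.3732 0.022 ]
 [0.5504 0.2366 0.022 ]
 [0.4197 0.2284 0.022 ]
 [0.4154 0.3646 0.022 ]] [0.4808 0.3007 0.022 ]
[[0.5363 0.3721 0.0216 0.0036]
 [0.546  0.2461 0.0021 0.0014]
 [0.414  0.2363 0.0097 0.0038]
 [0.41   0.3684 0.0142 0.0053]]
```

View pics/w1c.png

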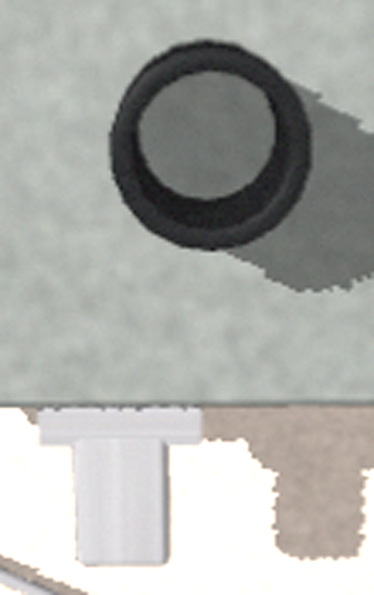

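```bash
python3 - <<'E'
from h import *
np.set_printoptions(precision=4,suppress=True)
T,W=load('top0'),load('w1')
tc=lambda p:(np.array(p,float)+.5)/3.8-.5+[190,120]
p=[[332,129]]
c=onz(W,p,.156); print(c,two(T,tc([[496,211]]),W,p),ray(W,p)[0])
a=np.linspace(0,6.28,40)
for z in(.156,.111):
    q=proj(W,np.c_[c[0,0]+.025*np.cos(a),c[0,1]+.025*np.sin(a),z+0*a]); print(z,q.min(0),q.max(0))
    q=proj(T,np.c_[c[0,0]+.025*np.cos(a),c[0,1]+.025*np.sin(a),z+0*a]); print(z,q.min(0),q.max(0))
E
```

```text
[[0.6039 0.0016 0.156 ]] [[0.6031 0.0009 0.1483 0.0003]] [0.6364 0.0206 0.445 ]
0.156 [301.8797  97.9153] [362.1578 158.6042]
0.156 [311.0822 165.7535] [328.5835 182.7036]
0.111 [304.401   95.9212] [356.8183 148.9318]
0.111 [311.6454 169.9008] [328.5324 186.2856]
```

Call:
move_arm(
  motion=[
    [[0.0555,0.0123,0],[0,0,0],1],
    [[0,0,0.04],[0,0,0],1],
    [[0,0,0.04],[0,0,0],1],
    [[0,0,0.04],[0,0,0],1],
    [[0,0,0.04],[0,0,0],1],
    [[0,0,0.04],[0,0,0],1],
    [[0,0,0.02],[0,0,0],1],
    [[0,0,0.02],[0,0,0],1],
    [[0,0,0],[0,0,0],1],
    [[0,0,0],[0,0,0],1],
  ],
  newtons=25,
)

```text
clock: 3.1
position: [0.6038, 0.0024, 0.1223]
ee_rot: [0.99, 0.144, 0.001, 0.0]
ft_force: [-0.8, -0.1, 0.9]
grip_width: 1.002
grasp_force: 0.0
```

Call:
move_arm(
  motion=[
    [[0,0,0],[0,0,0],-0.2],
    [[0,0,0],[0,0,0],-0.2],
    [[0,0,0],[0,0,0],-0.2],
    [[0,0,0],[0,0,0],-0.2],
    [[0,0,0],[0,0,0],-0.2],
    [[0,0,0],[0,0,0],-0.2],
    [[0,0,0],[0,0,0],-0.2],
  ],
)

```text
clock: 3.8
position: [0.6038, 0.0025, 0.1223]
ee_rot: [0.99, 0.144, 0.001, 0.0]
ft_force: [-1.3, -1.4, 5.8]
grip_width: 0.573
grasp_force: 25.2
```

Call:
move_arm(
  motion=[
    [[0,0,-0.01],[0,0,0],-0.2],
    [[0,0,-0.04],[0,0,0],-0.2],
    [[0,0,-0.05],[0,0,0],-0.2],
    [[0,0,-0.05],[0,0,0],-0.2],
    [[0,0,-0.05],[0,0,0],-0.2],
    [[0,0,0],[0,0,0],-0.2],
    [[0,0,0],[0,0,0],-0.2],
  ],
)

```text
clock: 4.5
position: [0.6035, 0.0027, 0.2721]
ee_rot: [0.99, 0.144, 0.001, 0.0]
ft_force: [0.2, -0.1, -1.8]
grip_width: 0.571
grasp_force: 26.4
```

Call:
move_arm(
  motion=[
    [[-0.006,-0.0538,0],[0,0,0],-0.2],
    [[-0.006,-0.0538,0],[0,0,0],-0.2],
    [[-0.006,-0.0538,0],[0,0,0],-0.2],
    [[-0.006,-0.0538,0],[0,0,0],-0.2],
    [[-0.006,-0.0538,0],[0,0,0],-0.2],
    [[-0.006,-0.0538,0],[0,0,0],-0.2],
    [[-0.006,-0.0538,0],[0,0,0],-0.2],
    [[-0.006,-0.0538,0],[0,0,0],-0.2],
    [[0,0,0],[0,0,0],-0.2],
    [[0,0,0],[0,0,0],-0.2],
    [[0,0,0],[0,0,0],-0.2],
  ],
)

```text
clock: 5.6
position: [0.4771, 0.3002, 0.2703]
ee_rot: [0.99, 0.143, -0.001, 0.001]
ft_force: [-0.3, -0.4, -1.4]
grip_width: 0.57
grasp_force: 26.5
```

```bash
python3 - <<'E'
from h import *
shot('wrist','w2'); o=manip.get_obs(); print(o['clock'],o['position'],o['grasp_force'],o['grip_width'],o['ft_force'],Ro.from_quat(o['ee_rot']).as_matrix())
E
```

```text
5.65 [0.47728244 0.3000635  0.27052443] 26.450673770159483 0.5712870845896892 [ 0.68745446  0.146022   -0.94623318] [[ 9.59023690e-01  2.83324495e-01 -8.90452672e-04]
 [ 2.83323408e-01 -9.59023704e-01 -1.17508390e-03]
 [-1.18689527e-03  8.74647213e-04 -9.99998913e-01]]
```

View pics/w2.png

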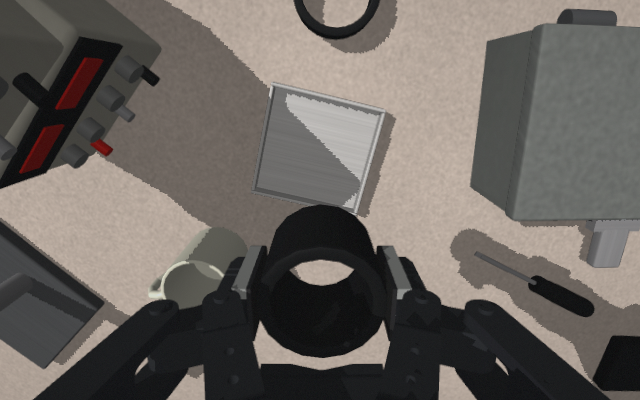

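The sample is held square in the pads. The tray corners show at (272,84), (385,110), (358,213) and (253,190), and the mug at (195,285). I'll check the tray centre and the mug clearance.

```bash
python3 - <<'E'
from h import *
np.set_printoptions(precision=4,suppress=True)
T,W,W1=load('top0'),load('w2'),load('w1')
P=onz(W,[[272,84],[385,110],[358,213],[253,190]],.022);print(P,P.mean(0))
print(two(W1,[[20,83],[129,103],[123,203],[23,178]],W,[[272,84],[385,110],[358,213],[253,190]]))
print('mug rim centre',onz(T,[[185,281]],.09),onz(W,[[195,290]],.09))
E
```

```text
[[0.5367 0.3732 0.022 ]
 [0.5455 0.2464 0.022 ]
 [0.4211 0.2368 0.022 ]
 [0.4134 0.3654 0.022 ]] [0.4792 0.3055 0.022 ]
[[0.5371 0.3734 0.0217 0.0009]
 [0.5463 0.2438 0.0073 0.0023]
 [0.4158 0.2339 0.011  0.0031]
 [0.4138 0.3657 0.0207 0.0016]]
mug rim centre [[0.3032 0.3896 0.09  ]] [[0.3079 0.3935 0.09  ]]
```

Call:
move_arm(
  motion=[
    [[0.004,-0.0056,0.03],[0,0,0],-0.2],
    [[0,0,0.06],[0,0,0],-0.2],
    [[0,0,0.06],[0,0,0],-0.2],
    [[0,0,0.06],[0,0,0],-0.2],
    [[0,0,0.06],[0,0,0],-0.2],
    [[0,0,0.03],[0,0,0],-0.2],
    [[0,0,0.02],[0,0,0],-0.2],
    [[0,0,0.01],[0,0,0],-0.2],
    [[0,0,0],[0,0,0],-0.2],
    [[0,0,0],[0,0,0],-0.2],
    [[0,0,0],[0,0,0],-0.2],
  ],
)

```text
clock: 6.75
position: [0.4792, 0.307, 0.0252]
ee_rot: [0.99, 0.144, 0.001, -0.0]
ft_force: [-0.4, -0.3, -1.4]
grip_width: 0.571
grasp_force: 26.5
```

Still about 9 mm to go, in small steps.

Call:
move_arm(
  motion=[
    [[0,0,0.005],[0,0,0],-0.2],
    [[0,0,0.004],[0,0,0],-0.2],
    [[0,0,0.002],[0,0,0],-0.2],
    [[0,0,0],[0,0,0],-0.2],
    [[0,0,0],[0,0,0],-0.2],
  ],
)

```text
clock: 7.25
position: [0.4783, 0.3065, 0.0156]
ee_rot: [0.99, 0.144, -0.0, 0.0]
ft_force: [-1.3, -0.4, 0.6]
grip_width: 0.575
grasp_force: 26.7
```

Call:
move_arm(
  motion=[
    [[0,0,0],[0,0,0],0.25],
    [[0,0,0],[0,0,0],0.3],
    [[0,0,0],[0,0,0],0.4],
    [[0,0,0],[0,0,0],0.45],
    [[0,0,0],[0,0,0],0.45],
    [[0,0,-0.02],[0,0,0],0.45],
    [[0,0,-0.04],[0,0,0],0.45],
    [[0,0,-0.05],[0,0,0],0.45],
    [[0,0,-0.06],[0,0,0],0.45],
    [[0,0,-0.06],[0,0,0],0.45],
    [[0,0,-0.06],[0,0,0],0.45],
    [[0,0,-0.04],[0,0,0],0.45],
  ],
)

```text
clock: 8.45
position: [0.4783, 0.3073, 0.2679]
ee_rot: [0.989, 0.145, 0.002, -0.001]
ft_force: [1.3, 0.7, -0.1]
grip_width: 0.728
grasp_force: 0.0
```

```bash
python3 - <<'E'
from h import *
shot('wrist','w3'); o=manip.get_obs(); print(o['clock'],o['position'],o['grip_width'],o['ft_force'])
E
```

```text
8.5 [0.47944413 0.30826092 0.27192418] 0.7223321866164102 [-0.11265133  0.88146158  4.21036682]
```

View pics/w3.png

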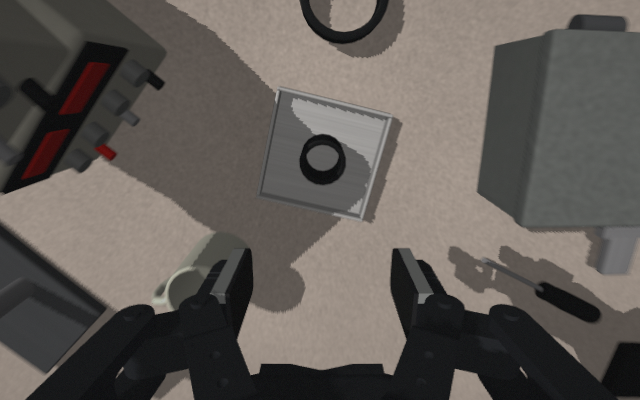

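The picture shows the sample standing upright, centred in the tray at (322,159), with the fingers clear. On to the tongue.

Call:
move_arm(
  motion=[
    [[-0.0147,0.0505,0],[0,0,0],0.45],
    [[-0.0147,0.0505,0],[0,0,0],0.45],
    [[-0.0147,0.0505,0],[0,0,0],0.45],
    [[-0.0147,0.0505,0],[0,0,0],0.45],
    [[-0.0147,0.0505,0],[0,0,0],0.45],
    [[-0.0147,0.0505,0],[0,0,0],0.45],
    [[-0.0147,0.0505,0],[0,0,0],0.45],
    [[-0.0147,0.0505,0],[0,0,0],0.45],
    [[0,0,0.05],[0,0,0],0.45],
    [[0,0,0.04],[0,0,0],0.45],
    [[0,0,0],[0,0,0],0.45],
    [[0,0,0],[0,0,0],0.45],
  ],
)

```text
clock: 9.7
position: [0.4804, -0.0086, 0.1968]
ee_rot: [0.989, 0.145, 0.0, -0.0]
ft_force: [0.1, 1.2, 0.9]
grip_width: 0.725
grasp_force: 0.0
```

```bash
python3 - <<'E'
from h import *
shot('wrist','w4'); o=manip.get_obs(); print(o['clock'],o['position'],o['grip_width'],o['ft_force'])
E
```

```text
9.75 [ 0.48098029 -0.00858229  0.19748626] 0.722547105057641 [ 0.29173825 -0.60814266  0.6186452 ]
```

View pics/w4.png

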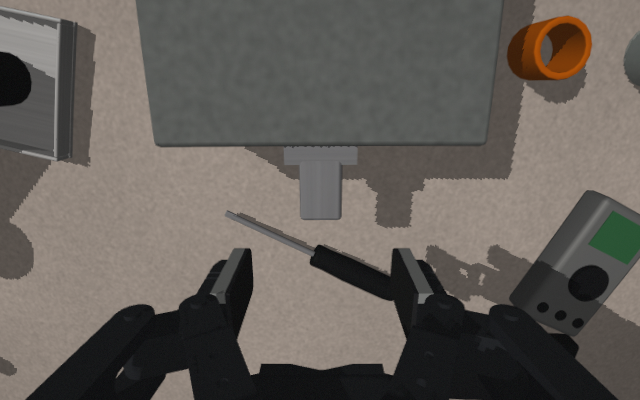

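The tongue's end shows at (300..341, 219), centred between the pads, and the hood's front edge runs along row 146.

```bash
python3 - <<'E'
from h import *
np.set_printoptions(precision=4,suppress=True)
W,W1=load('w4'),load('w1')
p=[[300,218],[341,218]]
P=onz(W,p,.108);print(P,two(W1,[[292.4,251],[319.4,251]],W,p)); m=P.mean(0); u=np.array([.957,.29,0])
print('grip',m+.0165*u, np.arctan2(*(P[0]-P[1])[[0,1]]*[-1,1]))
print('edge',onz(W,[[157,146],[485,144]],.111))
E
```

```text
[[ 0.4626  0.0019  0.108 ]
 [ 0.4711 -0.0265  0.108 ]] [[ 0.4669  0.0021  0.1185  0.0007]
 [ 0.4743 -0.0252  0.1169  0.0007]]
grip [ 0.4827 -0.0075  0.108 ] 0.2905597602238986
edge [[ 0.4862  0.1087  0.111 ]
 [ 0.5509 -0.1029  0.111 ]]
```

Call:
move_arm(
  motion=[
    [[0,-0.001,0.04],[0,0,0],0.45],
    [[0,0,0.04],[0,0,0],0.45],
    [[0,0,0.04],[0,0,0],0.45],
    [[0,0,0.02],[0,0,0],0.45],
    [[0,0,0.014],[0,0,0],0.45],
    [[0,0,0],[0,0,0],0.45],
    [[0,0,0],[0,0,0],0.45],
  ],
)

```text
clock: 10.45
position: [0.4811, -0.0082, 0.0815]
ee_rot: [0.99, 0.144, 0.001, 0.0]
ft_force: [0.9, 0.4, 0.1]
grip_width: 0.723
grasp_force: 0.0
```

Call:
move_arm(
  motion=[
    [[0,0,0],[0,0,0],-0.6],
    [[0,0,0],[0,0,0],-0.6],
    [[0,0,0],[0,0,0],-0.6],
    [[0,0,0],[0,0,0],-0.6],
    [[0,0,0],[0,0,0],-0.6],
    [[0,0,0],[0,0,0],-0.6],
    [[0,0,0],[0,0,0],-0.6],
  ],
  newtons=50,
)

```text
clock: 11.15
position: [0.4805, -0.0079, 0.0806]
ee_rot: [0.99, 0.144, 0.0, -0.0]
ft_force: [-1.3, 2.9, 5.8]
grip_width: 0.343
grasp_force: 51.6
```

```bash
python3 - <<'E'
from h import *
o=manip.get_obs(); print(o['clock'],o['position'],o['grip_width'],o['ft_force'],o['torque'],o['joint_pos'])
M=Ro.from_quat(o['ee_rot']).as_matrix(); print(M)
# relative tongue moves (mm) in box plane: forward(+box x), up ; unit .75m
q=np.array([0,.1,.2,.3,.4,.5,.6,.7,.8,.9,1.0,1.08,.95,.83])
f=-(211*np.cos(q)-11*np.sin(q))+211; u=211*np.sin(q)+11*np.cos(q)-11
for i in range(1,len(q)): print(q[i],'dx %.4f dz %.4f'%((f[i]-f[i-1])/750,-(u[i]-u[i-1])/750), 'abs',f[i].round(1),u[i].round(1))
E
```

```text
11.15 [ 0.48049221 -0.00792266  0.08055636] 0.34285758468245925 [-1.33950403  2.93156625  5.77468449] [0.5958822  0.1992652  0.00117725] [ 0.40913614  0.2068339  -0.52728592  1.98133198  0.12431821  0.98350378
 -1.45872907]
[[ 9.58262552e-01  2.85888128e-01  9.27775934e-04]
 [ 2.85888051e-01 -9.58262999e-01  2.17263693e-04]
 [ 9.51166459e-04  5.70443924e-05 -9.99999546e-01]]
0.1 dx 0.0029 dz -0.0280 abs 2.2 21.0
0.2 dx 0.0057 dz -0.0276 abs 6.4 41.7
0.3 dx 0.0084 dz -0.0269 abs 12.7 61.9
0.4 dx 0.0110 dz -0.0259 abs 20.9 81.3
0.5 dx 0.0136 dz -0.0247 abs 31.1 99.8
0.6 dx 0.0159 dz -0.0232 abs 43.1 117.2
0.7 dx 0.0182 dz -0.0215 abs 56.7 133.3
0.8 dx 0.0202 dz -0.0196 abs 71.9 148.0
0.9 dx 0.0221 dz -0.0175 abs 88.5 161.1
1.0 dx 0.0237 dz -0.0152 abs 106.3 172.5
1.08 dx 0.0200 dz -0.0104 abs 121.3 180.3
0.95 dx -0.0321 dz 0.0177 abs 97.2 167.0
0.83 dx -0.0273 dz 0.0199 abs 76.7 152.1
```

Call:
move_arm(
  motion=[
    [[0.001,0,-0.007],[0,0,0],-0.6],
    [[0.0013,0,-0.014],[0,0,0],-0.6],
    [[0.002,0,-0.014],[0,0,0],-0.6],
    [[0.0026,0,-0.0138],[0,0,0],-0.6],
    [[0.0031,0,-0.0138],[0,0,0],-0.6],
    [[0.0039,0,-0.0135],[0,0,0],-0.6],
    [[0.0045,0,-0.0134],[0,0,0],-0.6],
    [[0,0,0],[0,0,0],-0.6],
    [[0,0,0],[0,0,0],-0.6],
  ],
)

```text
clock: 12.05
position: [0.4933, -0.004, 0.147]
ee_rot: [0.99, 0.144, 0.0, -0.0]
ft_force: [3.5, 3.7, -5.2]
grip_width: 0.34
grasp_force: 50.3
```

Call:
move_arm(
  motion=[
    [[0.0047,0,-0.0096],[0,0,0],-0.6],
    [[0.0047,0,-0.0096],[0,0,0],-0.6],
    [[0.0068,0,-0.0123],[0,0,0],-0.6],
    [[0.0068,0,-0.0123],[0,0,0],-0.6],
    [[0.008,0,-0.0116],[0,0,0],-0.6],
    [[0.008,0,-0.0116],[0,0,0],-0.6],
    [[0.0091,0,-0.0108],[0,0,0],-0.6],
    [[0.0091,0,-0.0108],[0,0,0],-0.6],
    [[0,0,0],[0,0,0],-0.6],
    [[0,0,0],[0,0,0],-0.6],
  ],
)

```text
clock: 13.05
position: [0.5347, 0.0085, 0.2143]
ee_rot: [0.99, 0.145, 0.0, -0.0]
ft_force: [-1.9, 5.7, -2.3]
grip_width: 0.343
grasp_force: 52.5
```

```bash
python3 - <<'E'
from h import *
o=manip.get_obs(); d=o['position']-[.4805,-.0079,.0806]
print(o['clock'],o['ft_force'],o['torque'],d@[.957,.29,0]*1e3,d@[-.29,.957,0]*1e3,d[2]*1e3,o['joint_pos'])
E
```

```text
13.05 [-1.92193111  5.7125321  -2.33315862] [1.12837489 0.5412013  0.08734771] 56.625362169710456 0.021882855221991293 133.6643333047911 [ 0.38316579  0.1857945  -0.54012044  1.70091447  0.09870173  1.28185983
 -1.45824088]
```

Call:
move_arm(
  motion=[
    [[0.0101,0,-0.0098],[0,0,0],-0.6],
    [[0.0101,0,-0.0098],[0,0,0],-0.6],
    [[0.011,0,-0.0088],[0,0,0],-0.6],
    [[0.011,0,-0.0088],[0,0,0],-0.6],
    [[0.0118,0,-0.0076],[0,0,0],-0.6],
    [[0.0118,0,-0.0076],[0,0,0],-0.6],
    [[0.0125,0,-0.0063],[0,0,0],-0.6],
    [[0.0125,0,-0.0063],[0,0,0],-0.6],
    [[0,0,0],[0,0,0],-0.6],
    [[0,0,0],[0,0,0],-0.6],
    [[0,0,0],[0,0,0],-0.6],
  ],
)

```text
clock: 14.15
position: [0.5999, 0.0283, 0.2626]
ee_rot: [0.989, 0.145, 0.0, -0.001]
ft_force: [-0.7, 6.2, -5.2]
grip_width: 0.339
grasp_force: 55.2
```

```bash
python3 - <<'E'
from h import *
shot('side','s5'); o=manip.get_obs(); d=o['position']-[.4805,-.0079,.0806]
print(o['clock'],o['ft_force'],o['torque'],d@[.957,.29,0]*1e3,d@[-.29,.957,0]*1e3,d[2]*1e3,o['grip_width'])
cv2.imwrite('pics/s5c.png',cv2.resize(cv2.imread('pics/s5.png')[60:270,200:460],None,fx=2.8,fy=2.8,interpolation=cv2.INTER_CUBIC))
E
```

```text
14.2 [ 0.31082332  6.27228032 -4.59139002] [ 1.24135911  0.17768404 -0.03111537] 124.7474458577306 0.03954323009871391 181.98672104435227 0.3376911950742132
```

View pics/s5c.png

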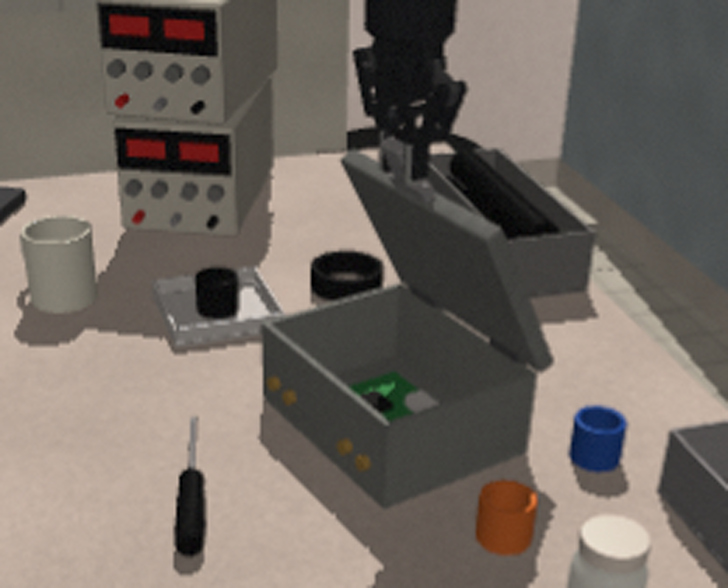

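The side crop shows the hood raised to about 1.1 rad, with its tongue in the pads at (405,165) and the sample upright in the tray at (217,293). Now I'll ease it back to 0.83 rad.

Call:
move_arm(
  motion=[
    [[-0.0125,0,0.0063],[0,0,0],-0.6],
    [[-0.0125,0,0.0063],[0,0,0],-0.6],
    [[-0.0118,0,0.0076],[0,0,0],-0.6],
    [[-0.0118,0,0.0076],[0,0,0],-0.6],
    [[-0.0079,0,0.006],[0,0,0],-0.6],
    [[-0.0079,0,0.006],[0,0,0],-0.6],
    [[0,0,0],[0,0,0],-0.6],
    [[0,0,0],[0,0,0],-0.6],
    [[0,0,0],[0,0,0],-0.6],
    [[0,0,0],[0,0,0],-0.6],
    [[0,0,0],[0,0,0],-0.6],
    [[0,0,0],[0,0,0],-0.6],
  ],
)

```text
clock: 15.4
position: [0.5543, 0.0145, 0.2342]
ee_rot: [0.989, 0.145, 0.001, -0.0]
ft_force: [-2.8, 6.0, 2.6]
grip_width: 0.341
grasp_force: 53.7
```

```bash
python3 - <<'E'
from h import *
S=load('s5'); N=shot('side','s6'); o=manip.get_obs(); d=o['position']-[.4805,-.0079,.0806]
print(o['clock'],o['ft_force'],d@[.957,.29,0]*1e3,d[2]*1e3,o['grip_width'],o['grasp_force'],abs(o['joint_velocities']).max())
b=np.hstack([cv2.resize(cv2.imread(f'pics/{f}.png')[60:270,200:460],None,fx=1.5,fy=1.5) for f in('s5','s6')])
x=211-d@[.957,.29,0]*1e3; z=11+d[2]*1e3; print('q',np.arctan2(z,x)-np.arctan2(11,211))
# check the hood's right front corner moved as expected (pixel where it should be at q)
u=np.array([.957,.29,0]);v=np.array([-.29,.957,0]);h=np.array([.6,.028,.09])+.085*u
for q,f in((1.1,S),(.83,N)): print(q,[proj(f,h+s*.113*v-u*(.173*np.cos(q)-.021*np.sin(q))+np.array([0,0,1])*(.173*np.sin(q)+.021*np.cos(q)))[0] for s in(1,-1)])
cv2.imwrite('pics/s6c.png',b)
E
```

```text
15.45 [-2.50525864  5.92868168  1.20714839] 77.11561877461256 153.5494636031176 0.33749872207642534 53.67450535297394 0.0010494340471076604
q 0.8357066228875064
1.1 [array([326.72745858, 110.31799973]), array([380.64427333, 139.20871726])]
0.83 [array([313.7151163 , 120.78033492]), array([365.85787787, 151.72258417])]
```

View pics/s6c.png

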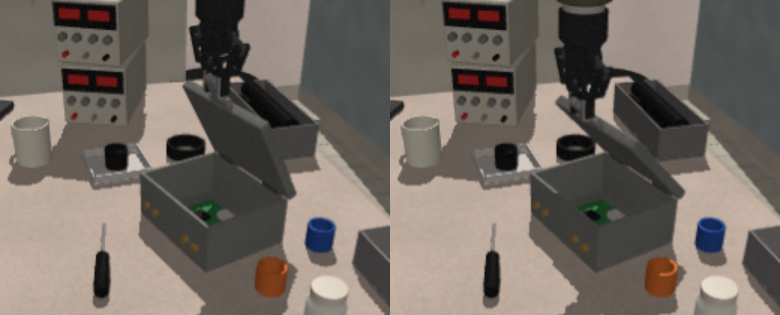

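The picture shows the hood eased back, its left front corner at crop (558,100) in line with q ≈ 0.83. It is still in the pads, the sample stands in the tray at (506,155), and the other things are where they were.

```bash
python3 -c "
from h import *
print(order.hand_in())"
```

```text
the job is handed in; nothing more can be done
None
```

The job is handed in, with no verdict returned: the sample stands in the tray, and the hood, raised to about 1.1 rad and eased back, is held still in the gripper at about 0.83 rad.

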